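# Reset the tripped breaker of the bench's battery power station

### The arm

A 6-joint arm with a two-finger parallel gripper is mounted at the origin on the work surface. World frame = base frame: x ahead of the robot, y to its left, z up, the work surface at z = 0. Lengths are in m, angles in degrees, forces in N, time in s.
With the tool pointing down it reaches from about 0.35 to 0.875 m from the base axis. Payload 4.2 kg.
Tool frame: the origin (TCP) lies at the centre of the arm's flange, where the gripper is bolted on; the fingertips stand 182 mm ahead of it and the grasp point (between the pads) lies 164 mm ahead of it (r.nose_length is the distance from the TCP to the fingertips, in m); z points along the fingers, y is the line along which they close (so a half turn about z gives the same grasp; the last joint's range is limited). The gripper opens to 87 mm and grips with 3 to 60 N. Pads are 19 mm wide; open, the fingers measure 117 mm over their backs; the gripper's body (75 mm by 190 mm) begins 51 mm behind the grasp point.
Start: joints at [-49.87, 22.042, 0.453, 0, -68.411, -14.817], TCP at [0.267, -0.565, 0.405] pointing down, gripper open.
Joint ranges: [-179.83, 179.83], [-69.29, 118.12], [-61.27, 80.66], [-181.25, 117.63], [-171.15, -9.14], [-177.46, 177.46]. Speed limits (degrees/s): [159.86, 159.86, 180, 180, 180, 180].

### API

Orientations are given as a 3x3 rotation matrix whose columns are the frame's x, y, z axes.
In Python, from station import r, vision gives the robot as it stands. The module is installed in compiled form; this text tells all that it offers.
- The arm moves only by the shell command python3 -m creep 'ROWS'. ROWS is JSON, a list of rows, each a list of 7 numbers: the opening, from -1 (shut) to 1 (fully open), then the shift along the tool's x, y, z in mm, then the turn, a rotation vector about the tool's x, y, z in degrees. A call has 1 to 8 rows; each row is the pose to reach, as a shift and turn from the pose commanded when the call began, along the tool's axes at that moment; what a row does not reach only later rows make up. A row lasts 1/12 s, in which the tool goes at most 41.7 mm and 7.16 degrees, less where a joint would pass 70% of its speed; a pose out of reach is approached as far as the arm can. A call with a gripper value outside its range is refused whole. The fingers move at their own pace and stop on an object; the grip force is fixed at half the most. Time passes only in rows, so rows that repeat a pose let the fingers close. It gives the time, the measured TCP pose, the force, the opening and the grip force at its end, in the units of the state.
- r.sense(): the state, without advancing time (a new reading comes with each control period).
- vision.capture(name): name is "scene" or "top" or "wrist"; returns (picture, depth): 400x640x3 uint8, red, green, blue; 400x640 float32, m along the optical axis (not along the pixel's ray), 0 where there is no reading.
- vision.camera_model(name): a dict with "vertical_fov" (degrees; the focal length in pixels is half the picture's height over the tangent of half this angle, whatever the lens; pixels are square), "cx", "cy" (the principal point, pixels), "extrinsics" (4x4, takes a point from camera to world coordinates); the wrist camera has in their place "mount" (4x4, takes a point from camera to tool coordinates, whose origin is the TCP and whose axes are the flange's). Camera axes: x right, y down, z forward; pixel columns grow to the right and rows downward; lengths in m; the calibration is good to about 2 mm. A picture is of the moment at which its call begins: read the wrist's pose just before it. camera_model takes no time and is no camera call.
- r.finish_job(): hands the job in; it is judged then, once.
Trained networks look in the newest picture that a camera, given by its name, has taken for a name from the list of things; names that differ only in an ending like _2 or _b are one class to them, and where a whole thing is asked for, a point or a joint stands for the part that bears it (a point fixed in the world has none). Each returns a list of dicts, best first, with "conf" (0 to 1); they miss things now and then, are a little off and sometimes report something else, mostly with a low value. They report only what shows in the picture. A call takes as long as a camera call.
- vision.find_in(camera, thing): "uv" ([column, row] in pixels, amid what is visible of it).
- vision.cut_out(camera, thing): "region" (400x640 bool, what is visible of it) and "uv" ([column, row] in pixels, amid what is visible of it).
The state is a dict: "time_s": time; "joints": joint angles; "joint_velocities": joint speeds; "effort": joint torques, N m; "tcp_pos": TCP position; "ee_rot": TCP orientation; "wrist_force": force on the tool from outside, world axes, zero at the start; "moment": the same for the moment, N m; "gripper_width": opening from 0.0 (shut) to 1.0 (fully open); "gripper_force": force on a finger pad.
Only numpy, scipy, OpenCV 4.12 (cv2) and the standard library are available. Lean on these libraries where they do the work, as an engineer would, in place of code of your own. Each camera call takes 0.05 s, during which the arm holds its last target. There are 200 camera calls.

### The job

The battery power station on the workshop bench has tripped its overload breaker. With a fingertip, press its master rocker switch to OFF (red-dot half down), then reach into the pocket beside it and push the sunken red reset button fully home so that it stays in, and only then press the rocker back to ON (green-dot half fully down). Only press: do not lift or shove the power station, and leave the other things on the bench where they are.

Things in the scene. Friction and masses are not known exactly. Their poses are not given: they have to be found in the camera images.
- power_station: Loose yellow box, flat black deck on top, about 4 kg: 210 (x) x 300 (y) x 110 mm high; handle loops on the y ends reach 169 mm out, below the deck. Origin: centre of its underside; -x is its control side, roughly facing the robot; z up. Controls on the deck: reset pocket at x -48, y 70 mm; rocker pivot at x -48, y -80 mm. Battery packs on the rear half (x 4 to 96 mm) rise 23 mm above the deck.
- pocket_mouth (a point): Centre of the mouth of the reset pocket, level with the deck, 110 mm above the bench: a rectangular well with a thin white rim and grey walls, 44 mm along the station's x, 54 mm along its y, 32 mm deep. Axes as the station's.
- reset_cap (a point): Centre of the top of the red reset cap, 18 mm across, in the middle of the pocket. Popped out it lies 12 mm below the deck, pressed home 19 mm below. It moves straight down (station's -z), takes about 4 N and stays where it is left; home is a hard stop. The neck below lies 22 mm under the deck: a fingertip meets only the cap.
- breaker_reset (a joint): Travel of the reset button in m: about 0 popped out (tripped, as at the start), 0.007 pressed home (reset).
- master_rocker (a joint): Angle of the master rocker in rad: 0 OFF (near, red-dot half level and down, far half raised), 0.4 ON (far, green-dot half level and down, near half raised); starts ON. It takes about 3 to 5 N near the end of the raised half, stays where it is left, and has hard stops.
- rocker_off_half (a point): On top of the rocker's near (station -x) half, at its red dot, 15 mm from the pivot. The V-shaped light grey rocker is 48 mm long along the station's x, 30 mm wide. Its pivot line and the half that is down lie 4 mm above the deck (114 mm above the bench); the raised half's outer end stands 13 mm above the deck. Turns with the rocker.
- rocker_on_half (a point): The same point on the rocker's far (station +x) half, at its green dot, 15 mm from the pivot. The nearest battery pack begins 28 mm beyond that half's end and rises 23 mm above the deck.
- parts_tray: White open tray, 200 x 240 x 55 mm, with two hand tools in it; it stands on the side of the bench where the power station does not. Origin: centre of its underside. Not to be moved.
- pink_driver: Screwdriver with a pink handle, 170 mm, lying in the tray. Not to be moved.
- red_brush: Brush with a red handle, 170 mm, lying in the tray. Not to be moved.
- tape_roll: Roll of cream masking tape lying flat, 110 mm across, 25 mm high; origin under its centre. Not to be moved.
- drinks_can: Drinks can, 66 mm across, 122 mm high; origin under its centre. Not to be moved.
- amber_driver: Screwdriver with an amber handle, 190 mm, lying on the bench. Not to be moved.
- scissors: Black-handled scissors lying on the bench, 190 mm long. Not to be moved.

How it is judged:
By the outcome, as a careful person would: the job done as asked, in the order asked, and still so for the second after the job is handed in, with the robot touching nothing.
It also fails if it takes over 42 s, if anything falls off the work surface, if the arm or the gripper's body presses on something with over 40 N, if the wrist force passes 120 N, or if a joint passes its speed limit or range.

## Working session

There is one attempt and no reset: what is moved stays moved. The work goes in short steps, Python scripts to look and compute and a shell command to move; the robot and the scene stay as the last step left them, time stands still between calls to the robot, and variables do not carry over. Pictures are saved under pics/ and viewed, at most 10 in all, crops included, and the job is handed in when it is done.

```bash
mkdir -p pics; cat > h.py <<'E'
import numpy as np, cv2
from station import r, vision
def K(n):
    m=vision.camera_model(n); f=200/np.tan(np.radians(m["vertical_fov"]/2)); return m,f
def pose():
    s=r.sense(); T=np.eye(4); T[:3,:3]=np.array(s["ee_rot"]); T[:3,3]=s["tcp_pos"]; return T
def ext(n,T=None):
    m,f=K(n); return np.array(m["extrinsics"]) if n!="wrist" else T@np.array(m["mount"])
def ray(n,uv,z,T=None):  # intersect pixel ray with plane z
    m,f=K(n); E=ext(n,T); d=E[:3,:3]@np.array([(uv[0]-m["cx"])/f,(uv[1]-m["cy"])/f,1]); o=E[:3,3]
    return o+d*(z-o[2])/d[2]
def deproj(n,uv,D,T=None):
    m,f=K(n); E=ext(n,T); u,v=int(round(uv[0])),int(round(uv[1])); p=D[v-1:v+2,u-1:u+2]; d=np.median(p[p>0]) if (p>0).any() else np.nan
    return (E@np.array([(uv[0]-m["cx"])/f*d,(uv[1]-m["cy"])/f*d,d,1]))[:3]
def cap(n,name):
    T=pose(); I,D=vision.capture(n); cv2.imwrite(f"pics/{name}.png",I[:,:,::-1]); np.savez(f"pics/{name}.npz",D=D,T=T,I=I); return I,D,T
E
python3 - <<'E'
from h import *
np.set_printoptions(precision=4,suppress=True)
for n in ("top","scene"):
    I,D,T=cap(n,n+"0"); print(n,K(n)[0])
    for t in ("power_station","pocket_mouth","reset_cap","rocker_off_half","rocker_on_half","drinks_can","tape_roll","parts_tray"):
        for q in vision.find_in(n,t)[:2]: print(t,np.round(q["uv"],1),round(q["conf"],2),deproj(n,q["uv"],D,T))
print(r.sense())
a=np.vstack([cv2.imread("pics/top0.png")]);
E
```

```text
top {'vertical_fov': 53.66693413771222, 'cx': 319.925659114539, 'cy': 201.62007052874498, 'extrinsics': array([[-0.0168, -0.9832,  0.1818,  0.2536],
       [-0.9995,  0.0212,  0.0219, -0.0196],
       [-0.0254, -0.1813, -0.9831,  1.4677],
       [ 0.    ,  0.    ,  0.    ,  1.    ]])}
power_station [375.9 181.8] 0.71 [ 0.571  -0.1871  0.1108]
pocket_mouth [380.  183.3] 0.55 [ 0.5654 -0.2013  0.1101]
rocker_on_half [253.2 199.7] 0.61 [0.5335 0.262  0.0221]
drinks_can [461.6 178.4] 0.62 [ 0.5734 -0.482   0.123 ]
tape_roll [179.3 240.7] 0.96 [0.3874 0.5412 0.0021]
tape_roll [165.6 187.5] 0.73 [0.5912 0.6019 0.007 ]
scene {'vertical_fov': 55.88938891833401, 'cx': 314.3782674700692, 'cy': 194.46030523029725, 'extrinsics': array([[ 0.8679,  0.4126, -0.2767,  0.8078],
       [ 0.4966, -0.7062,  0.5047, -0.5434],
       [ 0.0128, -0.5754, -0.8178,  0.9949],
       [ 0.    ,  0.    ,  0.    ,  1.    ]])}
power_station [300.4 273.7] 0.82 [ 0.604  -0.2333  0.1329]
pocket_mouth [299.4 272.1] 0.89 [ 0.5991 -0.2301  0.1305]
rocker_off_half [263.7 273.7] 0.59 [ 0.521  -0.2725  0.115 ]
drinks_can [231.2 379.9] 0.6 [ 0.5979 -0.5056  0.1215]
tape_roll [362.4  96.2] 0.75 [ 0.3991  0.5797 -0.0001]
parts_tray [365.6 170.4] 0.95 [0.5723 0.2419 0.0033]
{'time_s': 0.9, 'joints': array([-49.8711,  22.0414,   0.4528,  -0.0003, -68.4111, -14.8179]), 'joint_velocities': array([ 0.0016,  0.0322, -0.0062, -0.0278,  0.1041,  0.1735]), 'effort': array([  0.0001, -39.0454,  18.7622,   4.2244,   0.0155,  -0.    ]), 'tcp_pos': array([ 0.2672, -0.565 ,  0.4048]), 'ee_rot': array([[-0.904 , -0.4275,  0.    ],
       [-0.4275,  0.904 , -0.    ],
       [-0.    , -0.    , -1.    ]]), 'wrist_force': array([ 0.1755,  0.6063, -0.4056]), 'moment': array([-0.0308,  0.0335, -0.0414]), 'gripper_force': 0.0, 'gripper_width': 1.0038129990500013}
```

View pics/top0.png

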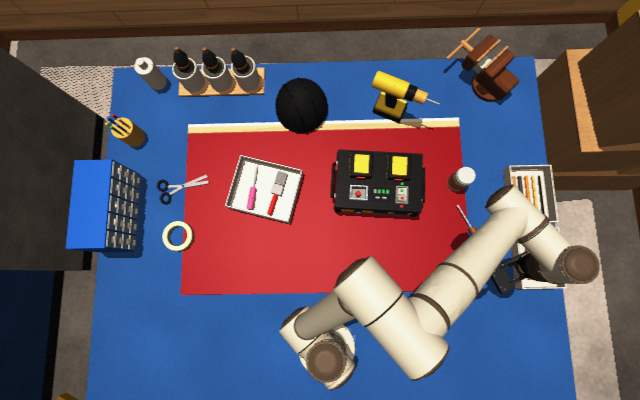

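The top view shows the station at about (378,183), with its pocket at about (358,192) and its rocker at about (402,194). The can is at (462,179) and the tray at (265,190). I'll fit the deck from depth and zoom in on the crops.

```bash
python3 - <<'E'
from h import *
np.set_printoptions(precision=4,suppress=True)
for n in ("top","scene"):
    z=np.load(f"pics/{n}0.npz"); D=z["D"]; m,f=K(n); E=ext(n)
    v,u=np.mgrid[:400,:640]; P=np.stack([(u-m["cx"])/f*D,(v-m["cy"])/f*D,D],-1)@E[:3,:3].T+E[:3,3]
    k=(D>0)&(P[...,2]>.1)&(P[...,2]<.145)&(P[...,0]>.4)&(P[...,0]<.75)&(P[...,1]>-.4)&(P[...,1]<.02)
    nl,L,st,c=cv2.connectedComponentsWithStats(k.astype(np.uint8)); i=1+st[1:,4].argmax()
    q=P[L==i]; R=cv2.minAreaRect(q[:,:2].astype(np.float32)*1000); print(n,len(q),R,np.percentile(q[:,2],[5,50,95]))
t=cv2.imread("pics/top0.png")[140:225,320:490]; s=cv2.imread("pics/scene0.png"); 
a=cv2.resize(t,None,fx=4,fy=4,interpolation=2); cv2.imwrite("pics/c1.png",a)
b=cv2.resize(s[200:400,190:400],None,fx=2.8,fy=2.8,interpolation=2); cv2.imwrite("pics/c2.png",b)
E
```

```text
top 4860 ((576.62158203125, -195.3627471923828), (303.2653503417969, 215.10076904296875), 85.57575988769531) [0.1066 0.1126 0.1371]
scene 8909 ((576.9542846679688, -197.56991577148438), (302.4862976074219, 212.4473419189453), 85.47476959228516) [0.1072 0.1108 0.1353]
```

View pics/c1.png

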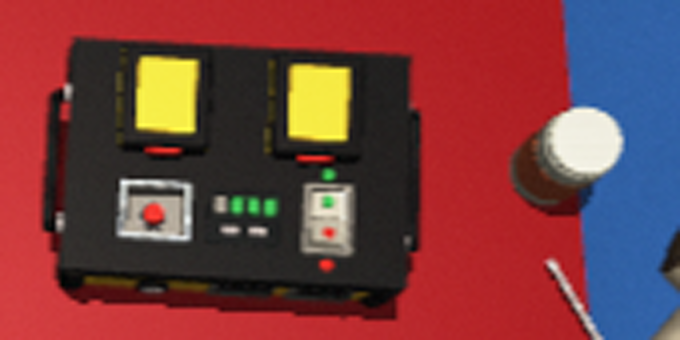

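View pics/c2.png

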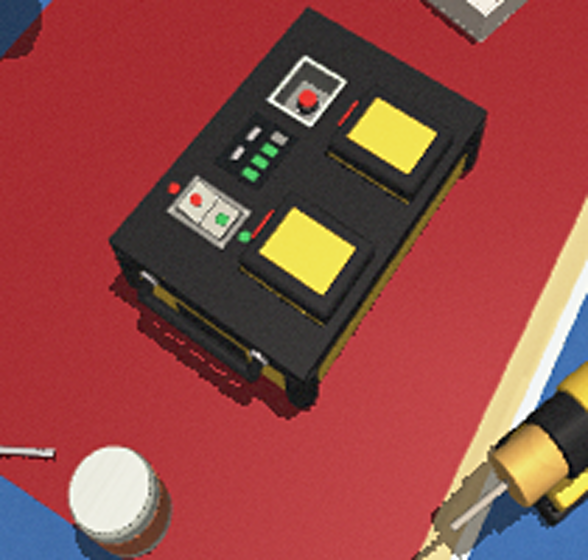

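The crops show the pocket (white rim, red cap) near (155,210) in c1. The rocker is near (327,218), with its red dot on the near half and its green dot on the far half. Both depth fits agree on yaw ≈ -4.5°, a centre of about (0.577,-0.197) and a deck height of about 0.11. I'll now plan a move to look with the wrist camera.

```bash
cat >> h.py <<'E'
from scipy.spatial.transform import Rotation as Ro
C=np.array([.5768,-.1965]); YAW=-4.5
def st(x,y,C=None,yaw=None):
    C=globals()["C"] if C is None else C; a=np.radians(YAW if yaw is None else yaw)
    return C+np.array([[np.cos(a),-np.sin(a)],[np.sin(a),np.cos(a)]])@[x,y]
def plan(xy,ztip):  # shift (mm, tool axes) and turn for tip at xy,ztip with tool y along station y
    T=pose(); a=np.radians(YAW); X=np.array([-np.cos(a),-np.sin(a),0]); Z=np.array([0,0,-1.]); G=np.stack([X,np.cross(Z,X),Z],1)
    p=np.array([*xy,ztip+r.nose_length]); d=T[:3,:3].T@(p-T[:3,3])*1000
    return np.round(d,1), np.round(Ro.from_matrix(T[:3,:3].T@G).as_rotvec(degrees=True),2)
E
python3 - <<'E'
from h import *
print(np.round(vision.camera_model("wrist")["mount"],3),K("wrist")[1],r.nose_length)
print(plan(st(-.048,-.005),.24), st(-.048,.07),st(-.048,-.08))
E
```

```text
[[-0.    -0.955 -0.297  0.082]
 [ 1.    -0.    -0.    -0.001]
 [-0.    -0.297  0.955  0.02 ]
 [ 0.     0.     0.     1.   ]] 332.0286079379028 0.1822
(array([-393.2,  220.3,  -17.4]), array([-0.  ,  0.  , 29.81])) [ 0.5344401  -0.12294975] [ 0.52267124 -0.27248735]
```

```bash
python3 -m creep '[[-1,-36,20,-2,0,0,4],[-1,-72,40,-4,0,0,8],[-1,-108,60,-6,0,0,12],[-1,-144,80,-8,0,0,16],[-1,-180,100,-10,0,0,20],[-1,-216,120,-12,0,0,24],[-1,-250,140,-15,0,0,28],[-1,-285,160,-17,0,0,29.8]]'; python3 -c "
from h import *
print(plan(st(-.048,-.005),.24))"
```

```text
time_s: 1.57
tcp_pos: [0.4572, -0.2967, 0.4224]
ee_rot: [[-0.997, 0.081, 0.001], [0.081, 0.997, -0.0], [-0.001, -0.0, -1.0]]
wrist_force: [0.1, -1.2, 0.1]
gripper_width: 0.48
gripper_force: 0.0
(array([-63.2, 104.4,   0.2]), array([-0.02,  0.05, -0.14]))
```

```bash
python3 -m creep '[[-1,-18,30,0,0,0,0],[-1,-36,60,0,0,0,0],[-1,-54,90,0,0,0,0],[-1,-63,105,0,0,0,0],[-1,-63,105,0,0,0,0],[-1,-63,105,0,0,0,0],[-1,-63,105,0,0,0,0]]'; python3 - <<'E'
from h import *
np.set_printoptions(precision=4,suppress=True)
I,D,T=cap("wrist","w1")
for t,z in (("pocket_mouth",.11),("reset_cap",.098),("rocker_off_half",.118),("rocker_on_half",.114)):
    for q in vision.find_in("wrist",t)[:2]: print(t,np.round(q["uv"],1),round(q["conf"],2),deproj("wrist",q["uv"],D,T),ray("wrist",q["uv"],z,T))
E
```

```text
time_s: 2.15
tcp_pos: [0.5272, -0.199, 0.4217]
ee_rot: [[-0.997, 0.078, -0.0], [0.078, 0.997, -0.0], [0.0, -0.0, -1.0]]
wrist_force: [-0.3, -0.8, 0.2]
gripper_width: 0.017
gripper_force: 0.0
pocket_mouth [331.3 189.5] 0.83 [ 0.5274 -0.1929  0.1106] [ 0.5276 -0.1929  0.11  ]
reset_cap [408.1 189.7] 0.35 [ 0.5372 -0.1201  0.0971] [ 0.5369 -0.1203  0.098 ]
rocker_off_half [242.4 190.7] 0.84 [ 0.5211 -0.2725  0.1147] [ 0.5202 -0.2716  0.118 ]
rocker_on_half [240.4 190.9] 0.73 [ 0.5211 -0.2743  0.1149] [ 0.5213 -0.2745  0.114 ]
```

View pics/w1.png

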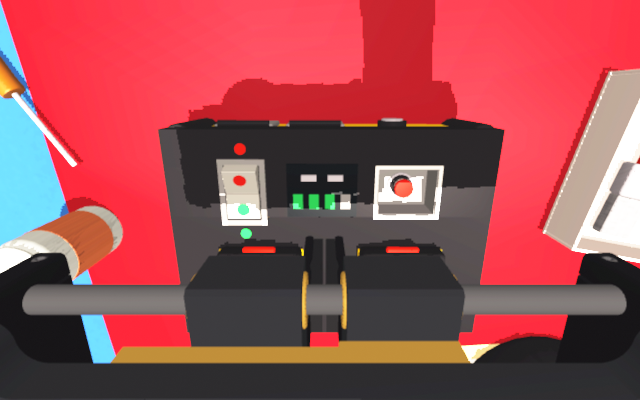

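The wrist view is upside down, with the near edge at the top. The rocker's red dot is at (240,181) and its green dot at (243,210). The pocket rim spans about (374–442, 166–219), with the red cap at (402,188) and the fingertips around (322,245). I'll refine the pose from these pixels.

```bash
python3 - <<'E'
from h import *
np.set_printoptions(precision=4,suppress=True)
z=np.load("pics/w1.npz"); I,D,T=z["I"],z["D"],z["T"]
m,f=K("wrist"); E=ext("wrist",T); v,u=np.mgrid[:400,:640]
P=np.stack([(u-m["cx"])/f*D,(v-m["cy"])/f*D,D],-1)@E[:3,:3].T+E[:3,3]
h=cv2.cvtColor(I,cv2.COLOR_RGB2HSV).astype(int)
def blob(mask,box):
    x0,y0,x1,y1=box; k=mask[y0:y1,x0:x1].astype(np.uint8); n,L,s,c=cv2.connectedComponentsWithStats(k); i=1+s[1:,4].argmax(); return c[i]+[x0,y0],s[i,4]
red=((h[...,0]<8)|(h[...,0]>172))&(h[...,1]>140)&(h[...,2]>90); grn=(abs(h[...,0]-65)<25)&(h[...,1]>110)&(h[...,2]>90)
for nm,mk,bx,zz in (("red",red,(225,170,255,195),.120),("green",grn,(230,200,258,220),.114),("cap",red,(380,172,425,205),.098),("deckred",red,(228,140,252,158),.11),("deckgrn",grn,(232,225,258,242),.11)):
    c,a=blob(mk,bx); print(nm,c,a,ray("wrist",c,zz,T),deproj("wrist",c,D,T))
for c in ((374,167),(443,166),(440,219),(374,218)): print("rim",ray("wrist",c,.11,T))
print("model pocket",st(-.048,.07),"piv",st(-.048,-.08),"red",st(-.063,-.08),"green",st(-.033,-.08))
for c in ((163,129),(502,129)): print("near corners",ray("wrist",c,.11,T), st(-.105,-.15),st(-.105,.15))
a=cv2.resize(I[125:285,200:460],None,fx=3,fy=3,interpolation=2); cv2.imwrite("pics/c3.png",np.clip(a[:,:,::-1].astype(float)*1.3,0,255))
# finger points
k=(D>0)&(P[...,2]>.2)&(v<270); print("tip pts",P[k].min(0),P[k].max(0)) if k.any() else None
E
```

```text
red [239.1031 180.2577] 97 [ 0.5101 -0.2725  0.12  ] [ 0.51   -0.2724  0.1205]
green [243.0115 209.1839] 87 [ 0.5387 -0.2748  0.114 ] [ 0.5386 -0.2747  0.1146]
cap [402.9464 187.7203] 261 [ 0.5346 -0.1252  0.098 ] [ 0.535  -0.1249  0.0966]
deckred [239.3937 148.5197] 127 [ 0.484  -0.2706  0.11  ] [ 0.484  -0.2705  0.1104]
deckgrn [245.6381 233.0476] 105 [ 0.564  -0.2771  0.11  ] [ 0.5638 -0.277   0.1104]
rim [ 0.5098 -0.1535  0.11  ]
rim [ 0.5137 -0.0921  0.11  ]
rim [ 0.5642 -0.0935  0.11  ]
rim [ 0.5583 -0.1551  0.11  ]
model pocket [ 0.5344 -0.1229] piv [ 0.5227 -0.2725] red [ 0.5077 -0.2713] green [ 0.5376 -0.2737]
near corners [ 0.4621 -0.3337  0.11  ] [ 0.4604 -0.3378] [ 0.4839 -0.0387]
near corners [ 0.4852 -0.0423  0.11  ] [ 0.4604 -0.3378] [ 0.4839 -0.0387]
tip pts [ 0.4834 -0.2842  0.2385] [ 0.5219 -0.1105  0.3235][ WARN:0@0.516] global loadsave.cpp:1063 imwrite_ Unsupported depth image for selected encoder is fallbacked to CV_8U.
```

View pics/c3.png

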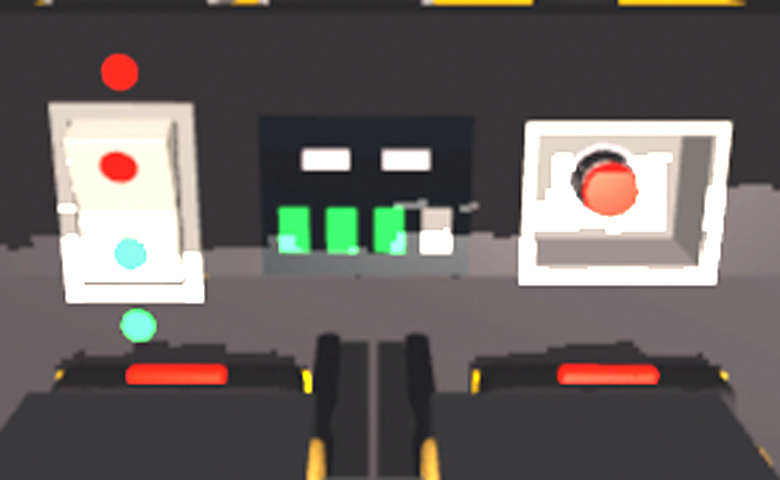

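The measurements agree: rocker pivot (0.524,-0.274), cap (0.535,-0.125), spacing 149 mm against 150 given. Next I'll approach the near half.

```bash
cat >> h.py <<'E'
PIV=np.array([.5243,-.2738]); CAP=np.array([.5350,-.1247]); SX=np.array([np.cos(np.radians(-4.5)),np.sin(np.radians(-4.5))])
E
python3 -c "
from h import *
print(plan(PIV-.018*SX,.135), r.sense()['tcp_pos'])"
```

```text
(array([ 14.8, -74.3, 104.7]), array([-0.  ,  0.01, -0.07])) [ 0.52696109 -0.19953878  0.42189756]
```

```bash
python3 -m creep '[[-1,5,-25,30,0,0,0],[-1,10,-50,60,0,0,0],[-1,15,-74,90,0,0,0],[-1,15,-74,105,0,0,0],[-1,15,-74,105,0,0,0],[-1,15,-74,105,0,0,0]]'; python3 -c "
from h import *
print(plan(PIV-.018*SX,.114), r.sense()['wrist_force'])"
```

```text
time_s: 2.9
tcp_pos: [0.5066, -0.272, 0.3165]
ee_rot: [[-0.997, 0.079, -0.001], [0.079, 0.997, -0.0], [0.001, -0.0, -1.0]]
wrist_force: [-0.3, 0.5, -0.7]
gripper_width: 0.002
gripper_force: 0.0
(array([ 0.1, -0.4, 20.3]), array([-0.02, -0.08, -0.04])) [-0.33810561  0.54290628 -0.71464532]
```

```bash
python3 -m creep '[[-1,0,0,5,0,0,0],[-1,0,0,10,0,0,0],[-1,0,0,14,0,0,0],[-1,0,0,17,0,0,0],[-1,0,0,19,0,0,0],[-1,0,0,20,0,0,0],[-1,0,0,20,0,0,0]]'
```

```text
time_s: 3.48
tcp_pos: [0.5066, -0.2711, 0.2967]
ee_rot: [[-0.997, 0.078, -0.0], [0.078, 0.997, 0.0], [0.0, 0.0, -1.0]]
wrist_force: [-1.2, -0.2, 1.5]
gripper_width: 0.01
gripper_force: 0.6
```

```bash
python3 -m creep '[[-1,0,0,1,0,0,0],[-1,0,0,2,0,0,0],[-1,0,0,2,0,0,0],[-1,0,0,2,0,0,0]]'
```

```text
time_s: 3.82
tcp_pos: [0.5067, -0.2711, 0.2965]
ee_rot: [[-0.997, 0.078, 0.0], [0.078, 0.997, -0.0], [-0.0, -0.0, -1.0]]
wrist_force: [-4.2, 2.9, 11.1]
gripper_width: 0.01
gripper_force: 5.6
```

Felt the hard stop at tip height 0.114 with 11 N, so the near half should be fully down. I'll lift, move over to the pocket and check the rocker.

```bash
python3 -m creep '[[-1,0,0,-25,0,0,0],[-1,0,0,-50,0,0,0],[-1,-5,37,-55,0,0,0],[-1,-10,75,-55,0,0,0],[-1,-15,112,-55,0,0,0],[-1,-17,149,-55,0,0,0],[-1,-17,149,-55,0,0,0],[-1,-17,149,-55,0,0,0]]'; python3 - <<'E'
from h import *
np.set_printoptions(precision=4,suppress=True)
I,D,T=cap("wrist","w2"); print(plan(CAP,.098))
m,f=K("wrist"); E=np.linalg.inv(ext("wrist",T))
for x in (CAP,PIV):
    p=E@[*x,.1,1]; print((p[0]/p[2]*f+m["cx"],p[1]/p[2]*f+m["cy"]))
cv2.imwrite("pics/c4.png",cv2.resize(I[90:330,60:460],None,fx=2,fy=2)[:,:,::-1])
E
```

```text
time_s: 4.48
tcp_pos: [0.5361, -0.1222, 0.3496]
ee_rot: [[-0.997, 0.075, 0.002], [0.075, 0.997, 0.0], [-0.002, 0.0, -1.0]]
wrist_force: [0.2, -1.2, -0.2]
gripper_width: 0.007
gripper_force: 0.0
(array([ 0.8, -1.4, 69.4]), array([0.01, 0.05, 0.11]))
(np.float64(321.06890851138115), np.float64(210.64678251472372))
(np.float64(116.67725324199284), np.float64(211.33758702461364))
```

View pics/c4.png

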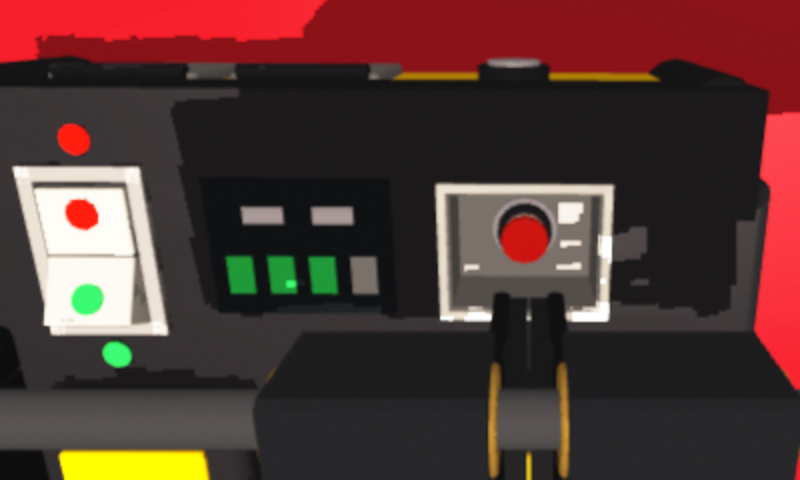

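The near half now lies flat and the far half (green dot, crop (87,298)) is raised, so the rocker is OFF. The cap is at crop (524,238), as predicted. Going down into the pocket.

```bash
python3 -m creep '[[-1,1,-1,20,0,0,0],[-1,1,-1,40,0,0,0],[-1,1,-1,55,0,0,0],[-1,1,-1,63,0,0,0],[-1,1,-1,67,0,0,0],[-1,1,-1,70,0,0,0],[-1,1,-1,73,0,0,0],[-1,1,-1,73,0,0,0]]'
```

```text
time_s: 5.2
tcp_pos: [0.5344, -0.1255, 0.2772]
ee_rot: [[-0.997, 0.079, 0.001], [0.079, 0.997, -0.0], [-0.001, -0.0, -1.0]]
wrist_force: [1.1, -0.9, -0.1]
gripper_width: 0.003
gripper_force: 0.0
```

```bash
python3 -m creep '[[-1,0,0,1,0,0,0],[-1,0,0,2,0,0,0],[-1,0,0,3,0,0,0],[-1,0,0,4,0,0,0],[-1,0,0,4,0,0,0],[-1,0,0,4,0,0,0]]'
```

```text
time_s: 5.7
tcp_pos: [0.5346, -0.1252, 0.2736]
ee_rot: [[-0.997, 0.078, 0.002], [0.078, 0.997, -0.001], [-0.002, -0.0, -1.0]]
wrist_force: [-0.4, -1.5, 5.7]
gripper_width: 0.009
gripper_force: 2.8
```

```bash
python3 -m creep '[[-1,0,0,1,0,0,0],[-1,0,0,2,0,0,0],[-1,0,0,3,0,0,0],[-1,0,0,3,0,0,0],[-1,0,0,3,0,0,0]]'
```

```text
time_s: 6.12
tcp_pos: [0.5346, -0.125, 0.2734]
ee_rot: [[-0.997, 0.077, 0.002], [0.077, 0.997, -0.001], [-0.002, -0.001, -1.0]]
wrist_force: [-7.1, -0.6, 20.2]
gripper_width: 0.004
gripper_force: 10.3
```

Hard stop at tip height 0.0912 with 20 N, so the button is home. I'll lift out and check the cap from above.

```bash
python3 -m creep '[[-1,0,0,-25,0,0,0],[-1,0,0,-50,0,0,0],[-1,0,0,-75,0,0,0],[-1,-6,-40,-78,0,0,0],[-1,-12,-80,-78,0,0,0],[-1,-19,-115,-78,0,0,0],[-1,-19,-149,-78,0,0,0],[-1,-19,-149,-78,0,0,0]]'; python3 - <<'E'
from h import *
np.set_printoptions(precision=4,suppress=True)
I,D,T=cap("wrist","w3"); print(plan(PIV+.018*SX,.114))
m,f=K("wrist"); E=np.linalg.inv(ext("wrist",T))
p=E@[*CAP,.091,1]; uv=np.array((p[0]/p[2]*f+m["cx"],p[1]/p[2]*f+m["cy"]));print(uv)
for du in range(-12,13,4): print([round(float(deproj("wrist",uv+[du,dv],D,T)[2]),4) for dv in range(-12,13,4)])
cv2.imwrite("pics/c5.png",cv2.resize(I[90:330,230:630],None,fx=2,fy=2)[:,:,::-1])
E
```

```text
time_s: 6.78
tcp_pos: [0.5413, -0.2793, 0.3466]
ee_rot: [[-0.997, 0.083, 0.0], [0.083, 0.997, -0.0], [-0.0, -0.0, -1.0]]
wrist_force: [1.1, 0.8, 0.2]
gripper_width: 0.004
gripper_force: 0.0
(array([-0.8,  2.2, 50.3]), array([ 0.05, -0.03, -0.24]))
[534.5536 184.7918]
[0.0841, 0.0875, 0.0888, 0.0903, 0.0904, 0.0895, 0.0871]
[0.0864, 0.089, 0.0907, 0.0906, 0.0909, 0.0904, 0.0876]
[0.087, 0.0906, 0.09, 0.0901, 0.0907, 0.0905, 0.0901]
[0.0882, 0.091, 0.091, 0.0903, 0.0909, 0.0906, 0.0884]
[0.0871, 0.0903, 0.0904, 0.091, 0.0905, 0.0907, 0.0791]
[0.0792, 0.0888, 0.0905, 0.0905, 0.0907, 0.0795, 0.0789]
[0.0787, 0.079, 0.0791, 0.0799, 0.0792, 0.0793, 0.0795]
```

View pics/c5.png

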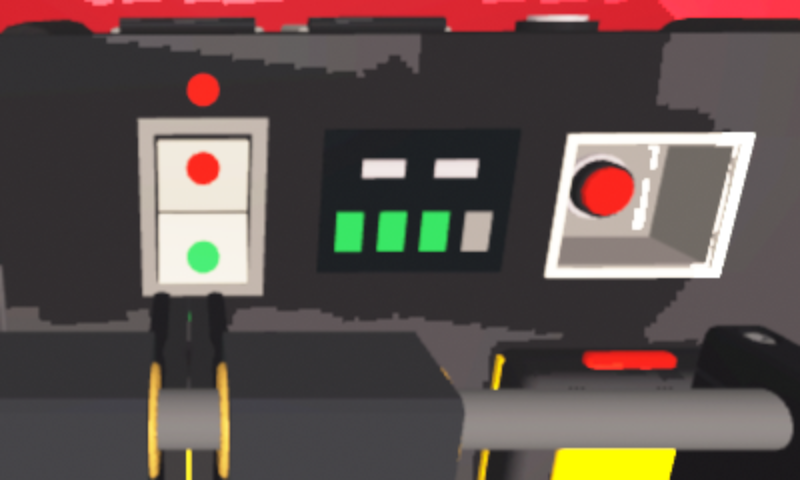

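The cap (crop (605,190)) measures z ≈ 0.0907, which is 19 mm below the deck, so it is home. The rocker is still OFF, with its far half raised at crop (203,257). Now I'll press the far half.

```bash
python3 -m creep '[[-1,-1,1,15,0,0,0],[-1,-1,1,30,0,0,0],[-1,-1,1,38,0,0,0],[-1,-1,1,42,0,0,0],[-1,-1,1,46,0,0,0],[-1,-1,1,49,0,0,0],[-1,-1,1,51,0,0,0],[-1,-1,1,51,0,0,0]]'; python3 -m creep '[[-1,0,0,1,0,0,0],[-1,0,0,2,0,0,0],[-1,0,0,2,0,0,0],[-1,0,0,2,0,0,0]]'
```

```text
time_s: 7.5
tcp_pos: [0.5431, -0.2738, 0.2972]
ee_rot: [[-0.997, 0.078, 0.002], [0.078, 0.997, -0.0], [-0.002, -0.0, -1.0]]
wrist_force: [0.2, 0.3, 2.1]
gripper_width: 0.009
gripper_force: 0.7
time_s: 7.83
tcp_pos: [0.543, -0.274, 0.2965]
ee_rot: [[-0.997, 0.078, 0.002], [0.078, 0.997, -0.001], [-0.002, -0.001, -1.0]]
wrist_force: [-1.3, 3.4, 8.8]
gripper_width: 0.008
gripper_force: 4.1
```

Same stop height (0.1143), now with 9 N. One more push to be sure.

```bash
python3 -m creep '[[-1,0,0,1,0,0,0],[-1,0,0,2,0,0,0],[-1,0,0,2,0,0,0],[-1,0,0,2,0,0,0]]' && python3 -m creep '[[-1,0,0,-25,0,0,0],[-1,0,0,-50,0,0,0],[-1,10,20,-80,0,0,0],[-1,20,50,-110,0,0,0],[-1,20,75,-130,0,0,0],[-1,20,75,-130,0,0,0],[-1,20,75,-130,0,0,0]]'; python3 - <<'E'
from h import *
np.set_printoptions(precision=4,suppress=True)
I,D,T=cap("wrist","w4")
m,f=K("wrist"); E=np.linalg.inv(ext("wrist",T))
for nm,x in (("cap",CAP),("far+18",PIV+.018*SX),("piv",PIV),("near-18",PIV-.018*SX)):
    p=E@[*x,.1 if nm=="cap" else .114,1]; uv=np.array((p[0]/p[2]*f+m["cx"],p[1]/p[2]*f+m["cy"])); print(nm,uv,deproj("wrist",uv,D,T))
cv2.imwrite("pics/c6.png",cv2.resize(I[90:330,120:520],None,fx=2,fy=2)[:,:,::-1])
E
```

```text
time_s: 8.17
tcp_pos: [0.543, -0.274, 0.2964]
ee_rot: [[-0.997, 0.077, 0.003], [0.077, 0.997, -0.001], [-0.003, -0.001, -1.0]]
wrist_force: [-3.0, 5.5, 16.0]
gripper_width: 0.007
gripper_force: 7.9
time_s: 8.75
tcp_pos: [0.5284, -0.197, 0.4242]
ee_rot: [[-0.997, 0.077, 0.003], [0.077, 0.997, -0.0], [-0.003, -0.0, -1.0]]
wrist_force: [0.2, -0.1, -0.9]
gripper_width: 0.006
gripper_force: 0.0
cap [401.351  185.8884] [ 0.5376 -0.1227  0.091 ]
far+18 [241.405  209.5333] [ 0.5421 -0.2751  0.1144]
piv [239.9545 190.7963] [ 0.5245 -0.274   0.1133]
near-18 [238.451  171.3748] [ 0.5047 -0.2701  0.1222]
```

View pics/c6.png

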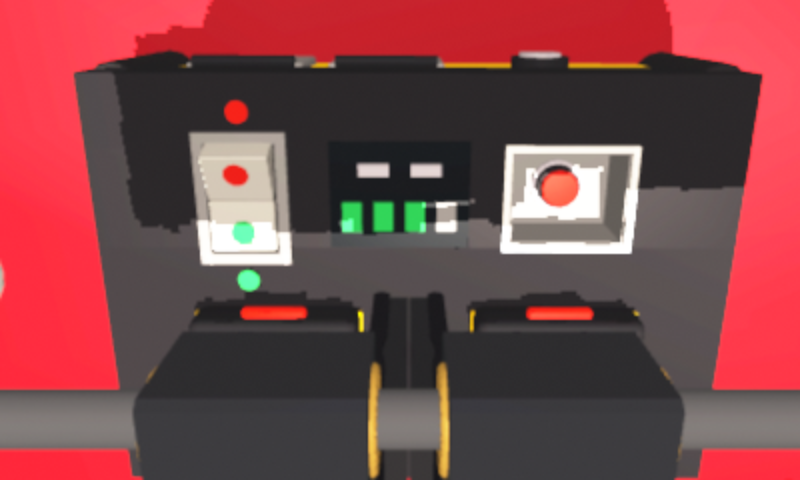

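The rocker is ON: the far half is level at z 0.1144 and the near half is raised to 0.122. The cap is still home at z 0.091, the station has not moved and the arm is clear, so I'm handing in.

```bash
python3 -c "
from station import r
print(r.finish_job())"
```

```text
the job is handed in; nothing more can be done
None
```

Job handed in at about 9 s: I pressed the rocker OFF, pushed the reset button home, and pressed the rocker back ON, checking each step by camera and force; the station did not shift, and I touched nothing else.

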